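Store the whetstone in the third gap

TASK

Run a fingertip along the top of the rack's rail to count the gaps from the end with the tall ball-topped post, filled and empty ones alike, touching the rail over the first, the second and the third gap in turn. Then push the loose whetstone that lies in front of the rack along the bench into that third gap, fully home against the back wall. Only push it, never pick it up, leave the stored pieces and everything else on the bench where they are, and finish clear of everything.

Things in the scene. Friction and masses are not known exactly. Their poses are not given: they have to be found in the camera images.
- rack: Fixed plywood divider rack, 260 mm wide (y), 80 mm deep (x), no floor: the gaps' floor is the bench. Origin: centre of its underside; x from the open front to the back (away from the robot), y to the left. Seven dividers, 30 mm high, 8 mm thick, make six gaps 34 mm wide, centred at y = 105, 63, 21, -21, -63, -105 mm. Low end blocks, 22 mm high, at y = +-148 mm carry the tall post and the low cap.
- gaps_mouth (a point): Middle of the line of divider noses on the bench, at x = -40 mm of the rack, where the gaps open towards the robot. The noses taper to 5 mm thick over their last 15 mm.
- gaps_back (a point): Foot of the back wall's inner face, at x = 32 mm of the rack: the rigid stop at the end of every gap. The rail lies above, x = 12 to 40 mm.
- tall_post: Fixed round wooden post, 22 mm thick with a 28 mm ball on top, 66 mm high, standing on the end block at one end of the rack, left or right (its top 88 mm above the bench); the first gap is the one next to it. Origin: centre of its foot, 22 mm above the bench, 15 mm behind and 150 mm beside the rack's origin.
- low_cap: Fixed flat square wooden cap, 26 x 26 x 8 mm, on the end block at the other end of the rack. Origin: centre of its underside.
- stone: The loose whetstone, a grey bar 80 x 26 x 18 mm (x, y, z), 60 to 120 g, lying flat on the bench in front of the rack, long side roughly along the rack's x. Origin: centre of its underside; x along its length. Fully home its far end meets the back wall, its origin is at x = -8 mm of the rack and its near end still stands 8 mm out of the divider noses.
- rail_1: Section of the rail's top that bridges gap 1 counted from the LEFT (the rack's +y end), 38 mm long (y), 28 mm wide (x), rigid and fixed; 4 mm grooves part the sections. Origin: centre of its top face, 45 mm above the bench.
- rail_2: Section of the rail's top that bridges gap 2 counted from the LEFT (the rack's +y end), 38 mm long (y), 28 mm wide (x), rigid and fixed; 4 mm grooves part the sections. Origin: centre of its top face, 45 mm above the bench.
- rail_3: Section of the rail's top that bridges gap 3 counted from the LEFT (the rack's +y end), 38 mm long (y), 28 mm wide (x), rigid and fixed; 4 mm grooves part the sections. Origin: centre of its top face, 45 mm above the bench.
- rail_4: Section of the rail's top that bridges gap 4 counted from the LEFT (the rack's +y end), 38 mm long (y), 28 mm wide (x), rigid and fixed; 4 mm grooves part the sections. Origin: centre of its top face, 45 mm above the bench.
- rail_5: Section of the rail's top that bridges gap 5 counted from the LEFT (the rack's +y end), 38 mm long (y), 28 mm wide (x), rigid and fixed; 4 mm grooves part the sections. Origin: centre of its top face, 45 mm above the bench.
- rail_6: Section of the rail's top that bridges gap 6 counted from the LEFT (the rack's +y end), 38 mm long (y), 28 mm wide (x), rigid and fixed; 4 mm grooves part the sections. Origin: centre of its top face, 45 mm above the bench.
- parked_a: Whetstone 80 x 26 x 18 mm already stored in a gap, like the loose one; loose, leave it there. Its near end stands 8 mm out of the noses. Origin: centre of its underside.
- parked_b: Another stored whetstone 80 x 26 x 18 mm; loose, leave it there. Its near end stands 8 mm out of the noses. Origin: centre of its underside.
- parked_plate: Sharpening plate, steel on black plastic, 80 x 28 x 10 mm, stored in a gap; loose, leave it there. Its near end stands 8 mm out of the noses. Origin: centre of its underside.
- oil_bottle: Amber oil bottle, 36 mm thick, 100 mm high, standing beside the work; a loose bystander. Origin: its underside's centre.
- brush: Hand brush lying to the left; a loose bystander. Origin: its underside's centre.
- chalk: Stick of chalk, 75 mm long, 12 mm thick, lying to the right; a loose bystander. Origin: its underside's centre.
Things that resemble listed ones, but are neither listed nor needed, are in the scene too. Leave any black look-alike of the stone alone.

How it is judged:
On the way, in this order (a step that is already met when the one before it is completed fails the run):
1. a fingertip touches the rail over the first gap, counted from the tall post (((y of tall_post in the frame of rack above 0 m and contact force between the fingers and rail_1 above 0.3 N) or (y of tall_post in the frame of rack below 0 m and contact force between the fingers and rail_6 above 0.3 N))), for 0.05 s.
2. a fingertip touches the rail over the second gap, counted from the tall post (((y of tall_post in the frame of rack above 0 m and contact force between the fingers and rail_2 above 0.3 N) or (y of tall_post in the frame of rack below 0 m and contact force between the fingers and rail_5 above 0.3 N))), for 0.05 s.
3. a fingertip touches the rail over the third gap, counted from the tall post (((y of tall_post in the frame of rack above 0 m and contact force between the fingers and rail_3 above 0.3 N) or (y of tall_post in the frame of rack below 0 m and contact force between the fingers and rail_4 above 0.3 N))), for 0.05 s.
4. the loose whetstone is fully home in the third gap (((y of tall_post in the frame of rack above 0 m and y of stone in the frame of rack between 0.011 and 0.031 m) or (y of tall_post in the frame of rack below 0 m and y of stone in the frame of rack between -0.031 and -0.011 m)) and x of stone in the frame of rack above -0.013 m and height (world z) of stone below 0.005 m and angle between stone's own z axis and vertical below 0.1 rad and angle between the x axis of stone and the x axis of rack, either way round below 0.2 rad and linear speed of stone below 0.02 m/s), for 0.2 s.
At the end, for the whole second after the job is handed in: The loose whetstone lies flat and still on the bench in the third gap counted from the tall post, within 5 mm of the back wall (all of step 4); the robot touches nothing.
It fails at once if the loose whetstone is lifted off the bench or tipped (height (world z) of stone above 0.01 m or angle between stone's own z axis and vertical above 0.35 rad).
It fails at once if a stored piece is moved by more than 10 mm (distance of any of parked_a, parked_b, parked_plate from where it was at the start of the episode above 0.01 m).
It fails at once if a bystander is moved by more than 20 mm (distance of any of oil_bottle, brush, chalk from where it was at the start of the episode above 0.02 m).
It also fails if it takes over 61 s, if anything falls off the work surface, if the arm or the gripper's body presses on something with over 40 N, if the wrist force passes 120 N, or if a joint passes its speed limit or range.

ROBOT

A 7-joint arm with a two-finger parallel gripper is mounted at the origin on the work surface. World frame = base frame: x ahead of the robot, y to its left, z up, the work surface at z = 0. Lengths are in m, angles in rad, forces in N, time in s.
With the tool pointing down it reaches from about 0.4 to 0.85 m from the base axis. Payload 10.4 kg.
Tool frame: the origin (TCP) lies midway between the tips of the shut fingers; the grasp point (between the pads) lies 19 mm behind it; y points along the fingers, x is the direction in which the jaws open and shut, and the axes are right-handed (so a half turn about y gives the same grasp; the last joint's range is limited). The gripper opens to 87 mm and grips with 3 to 60 N. Pads are 19 mm wide; open, the fingers measure 117 mm over their backs; the gripper's body (75 mm by 190 mm) begins 51 mm behind the grasp point.
Start: joints at [1.279, 0.332, -0.065, 1.46, 0.022, 1.35, -0.088], TCP at [0.166, -0.603, 0.223] pointing down, gripper open.
Joint ranges: [-2.6, 2.6], [-0.5, 2.12], [-1.47, 1.34], [0.16, 2.42], [-1.27, 4.41], [0.06, 2.06], [-2.6, 2.6]. Speed limits (rad/s): [2.22, 2.22, 2.79, 2.79, 3.14, 3.14, 3.14].

INTERFACE

Orientations are given as a unit quaternion [x, y, z, w].
In Python, from bench import * gives the robot as it stands.
- The arm moves only by the tool jog_arm, never from a script. Its argument "commands" is a list of rows, each an object with "translation": the shift along the world's x, y, z in mm, a list of three; "twist": the turn about the world's z in rad. A call has 1 to 20 rows; each row shifts and turns the commanded pose from where the row before left it; what a row does not reach is not made up. A row lasts 1/10 s, in which the tool goes at most 50 mm and 8.59 degrees, less where a joint would pass 70% of its speed; a pose out of reach is approached as far as the arm can. A call is refused whole if a number of a shift passes 50 or a number of a turn 0.15, either way. A call with a gripper value outside its range is refused whole. "grip" is the closure, from 0 (fully open) to 1 (shut), set as the call begins (left out, the last holds). The fingers move at their own pace and stop on an object; "grip_force" is the grip in N (left out, the last holds). Time passes only in rows, so rows that do not move let the fingers close. It gives the time, the measured TCP pose, the force and the opening at its end, in the units of the state.
- read_state(): the state, without advancing time (a new reading comes with each control period).
- camera(name): name is "scene" or "top" or "wrist"; returns a dict with "img" (420x560x3 uint8, red, green, blue), "fx", "fy", "cx", "cy" (pixels), "cam_to_world" (4x4, takes a point from camera to world coordinates). Camera axes: x right, y down, z forward; pixel columns grow to the right and rows downward; lengths in m; the calibration is good to about 2 mm. The wrist camera is an equidistant fisheye: a pixel r from the principal point sees the ray r / f radians off the axis. A picture is of the moment at which its call begins. There is no depth.
- close_job(): hands the job in, once; it reports no verdict.
The state is a dict: "time": time; "joint_positions": joint angles; "joint_vel": joint speeds; "joint_torque": joint torques, N m; "ee_pos": TCP position; "eef_rot": TCP orientation; "ft_force": force on the tool from outside, world axes, zero at the start; "torque": the same for the moment, N m; "width": finger opening in m.
Only numpy, scipy, OpenCV 4.12 (cv2) and the standard library are available. Lean on these libraries where they do the work, as an engineer would, in place of code of your own. Each camera call takes 0.05 s, during which the arm holds its last target.

## Working session

There is one attempt and no reset: what is moved stays moved. The work goes in short steps, Python scripts to look and compute and a tool call to move; the robot and the scene stay as the last step left them, time stands still between calls to the robot, and variables do not carry over. Pictures are saved under pics/ and viewed, and the job is handed in when it is done.

Besides the shell and the picture viewer there is one more tool, called after "Request:" by a JSON object that holds its "api" and its "payload", one argument or row to a line. jog_arm: Moves the arm, as the interface text tells. Its arguments: {"type":"object","properties":{"commands":{"type":"array"},"grip":{"type":"number"},"grip_force":{"type":"number"}},"required":["commands"]}

```bash
mkdir -p pics
cat > h.py <<'E'
from bench import *
import numpy as np, cv2
def save(c,n): cv2.imwrite('pics/'+n,cv2.cvtColor(c['img'],cv2.COLOR_RGB2BGR))
def px2w(c,u,v,z):
    T=np.array(c['cam_to_world']); d=T[:3,:3]@np.array([(u-c['cx'])/c['fx'],(v-c['cy'])/c['fy'],1]); o=T[:3,3]
    return o+d*(z-o[2])/d[2]
def w2px(c,p):
    T=np.array(c['cam_to_world']); q=T[:3,:3].T@(np.array(p)-T[:3,3]); return c['fx']*q[0]/q[2]+c['cx'],c['fy']*q[1]/q[2]+c['cy']
E
python3 - <<'E'
from h import *
import pickle
d={}
for n in('scene','top'):
    c=camera(n); save(c,n+'0.png'); d[n]=c; print(n,c['fx'],c['cx'],np.round(c['cam_to_world'],3).tolist())
pickle.dump(d,open('c0.pkl','wb'))
s=read_state(); print(s)
E
```

```text
scene 405.14297510851407 280.3054367220564 [[0.754, 0.568, -0.331, 0.825], [0.657, -0.655, 0.373, -0.222], [-0.005, -0.498, -0.867, 0.817], [0.0, 0.0, 0.0, 1.0]]
top 506.1094821745741 271.60088951847365 [[-0.028, -0.994, 0.101, 0.389], [-1.0, 0.029, 0.003, 0.106], [-0.006, -0.101, -0.995, 1.179], [0.0, 0.0, 0.0, 1.0]]
{'time': 0.1, 'joint_positions': array([ 1.27938741,  0.33279842, -0.06470724,  1.46085401,  0.02164219,
        1.34985224, -0.08850213]), 'joint_vel': array([-0.00117463, -0.00130579,  0.00044016, -0.00257163, -0.00061886,
       -0.0002232 ,  0.00040792]), 'joint_torque': array([ 1.62543460e-03, -6.24549222e+01,  2.46964517e-02, -3.90720248e+01,
       -6.15351065e-02,  3.67351400e-02, -4.23361723e-05]), 'ee_pos': array([ 0.16589082, -0.6022421 ,  0.2218415 ]), 'eef_rot': array([-0.56226389,  0.42884168, -0.42812068,  0.56273157]), 'ft_force': array([0.34739093, 0.49188933, 0.32428958]), 'torque': array([-0.01042837, -0.00443551, -0.0124406 ]), 'width': 0.08725485960761693}
```

View pics/scene0.png

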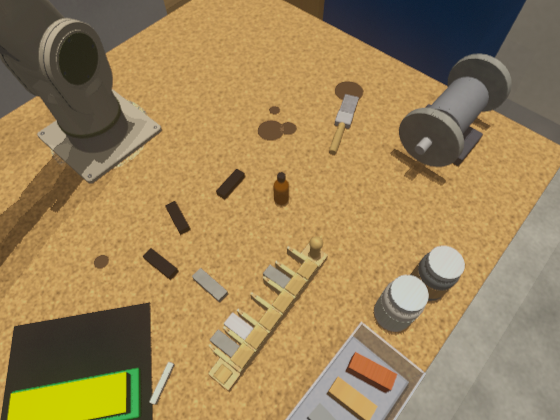

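View pics/top0.png

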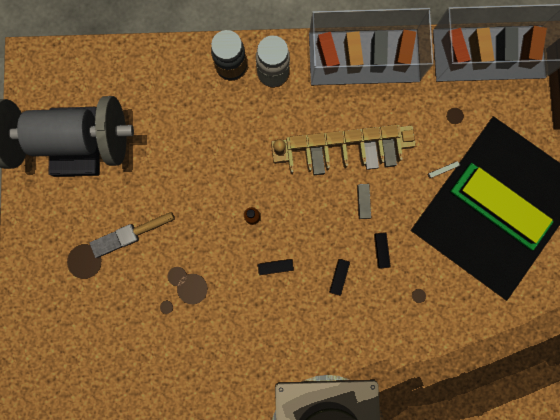

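The post is on the left (+y) end at top (280,147), the cap is at (407,135), and the loose stone is at (364,201). I'll zoom in next.

Run:
```python
from h import *
import pickle
d=pickle.load(open('c0.pkl','rb'))
c=d['top'];i=cv2.cvtColor(c['img'],cv2.COLOR_RGB2BGR)
cv2.imwrite('pics/topz.png',cv2.resize(i[110:230,260:425],None,fx=4.8,fy=4.8,interpolation=cv2.INTER_CUBIC))
c=d['scene'];i=cv2.cvtColor(c['img'],cv2.COLOR_RGB2BGR)
cv2.imwrite('pics/scz.png',cv2.resize(i[225:395,180:340],None,fx=3.5,fy=3.5,interpolation=cv2.INTER_CUBIC))
```

```text
(no output)
```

View pics/topz.png

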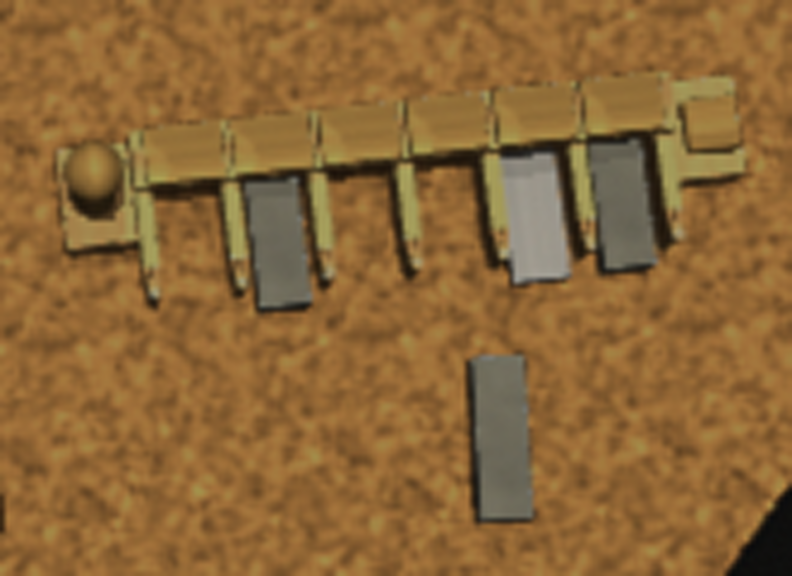

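View pics/scz.png

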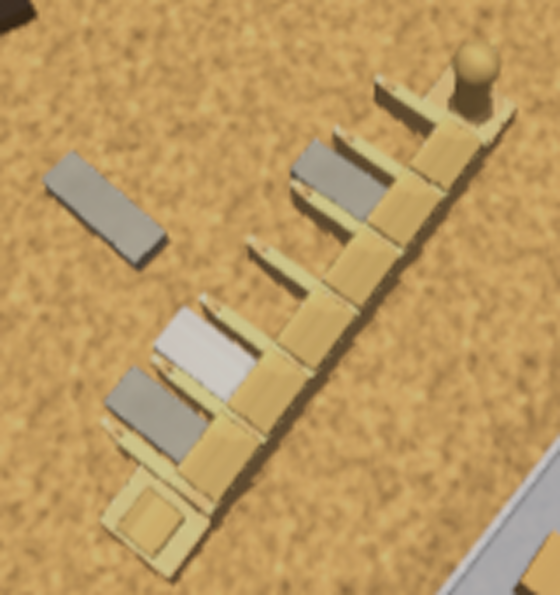

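Gap 1 is empty, gap 2 holds a stone, gaps 3 and 4 are empty, 5 holds the plate and 6 a stone. The target is gap 3 from the left, between dividers at zoom x≈325 and 408. The stone is about 60 mm to its right.

Run:
```python
from h import *
import pickle
d=pickle.load(open('c0.pkl','rb'))
t=lambda p,z:px2w(d['top'],260+(p[0]+.5)/4.8-.5,110+(p[1]+.5)/4.8-.5,z)
s=lambda p,z:px2w(d['scene'],180+(p[0]+.5)/3.5-.5,225+(p[1]+.5)/3.5-.5,z)
print('top')
for n,p,z in[('railBL',(143,133),.045),('railBR',(668,73),.045),('railFL',(148,187),.045),('railFR',(668,130),.045),('ball',(94,170),.074),('cap',(711,123),.030)]+[('nose',q,.02) for q in[(153,300),(240,290),(327,280),(414,272),(502,260),(590,252),(678,240)]]+[('stone',q,.018) for q in [(472,357),(522,355),(534,520),(478,521)]]:
  print(n,np.round(t(p,z)*1000,1)[:2])
print('scene')
for n,p,z in[('railBL',(483,142),.045),('railFL',(446,115),.045),('railBR',(212,513),.045),('railFR',(178,465),.045),('ball',(476,65),.074),('cap',(150,521),.03)]+[('nose',q,.02) for q in [(378,85),(338,132),(294,186),(250,243),(204,300),(154,360),(104,427)]]+[('stone',q,.018) for q in [(70,152),(166,236),(138,264),(45,183)]]:
  print(n,np.round(s(p,z)*1000,1)[:2])
c=d['top'];hsv=cv2.cvtColor(c['img'],cv2.COLOR_RGB2HSV)
m=((hsv[...,1]<60)&(hsv[...,2]>60)).astype(np.uint8); m[:175]=0;m[225:]=0;m[:,:340]=0;m[:,385:]=0
cn=max(cv2.findContours(m,0,2)[0],key=cv2.contourArea);print(cv2.minAreaRect(cn)); 
b=cv2.boxPoints(cv2.minAreaRect(cn)); print([np.round(px2w(c,*q,.018)*1000,1)[:2] for q in b])
```

```text
top
railBL [668.8  64.6]
railBR [ 690.4 -186.3]
railFL [642.6  63. ]
railFR [ 662.8 -184.8]
ball [644.8  88.9]
cap [ 669.2 -209.5]
nose [592.6  61.5]
nose [596.2  19.3]
nose [599.9 -22.9]
nose [602.6 -65. ]
nose [ 607.2 -107.7]
nose [ 609.9 -150.4]
nose [ 614.5 -193.1]
stone [560.6 -91.4]
stone [ 560.9 -115.6]
stone [ 480.9 -117.5]
stone [481.2 -90.7]
scene
railBL [670.5  65.5]
railFL [643.4  64.6]
railBR [ 692.6 -185.3]
railFR [ 662.9 -180. ]
ball [643.5  89.5]
cap [ 668.4 -208.6]
nose [593.3  62. ]
nose [595.3  22.4]
nose [598.3 -20.5]
nose [602.5 -63.2]
nose [ 605.7 -104.8]
nose [ 608.2 -147.5]
nose [ 613.3 -191. ]
stone [481.3 -92.5]
stone [562.  -91.8]
stone [ 561.7 -114.4]
stone [ 484.5 -115.9]
((364.0914001464844, 200.55345153808594), (33.5302734375, 10.569963455200195), 86.633544921875)
[array([560.2, -91.2]), array([ 561. , -115.6]), array([ 483.2, -116.4]), array([482.4, -92.2])]
```

Run:
```python
from h import *
from scipy.spatial.transform import Rotation as R
s=read_state(); print(np.round(R.from_quat(s['eef_rot']).as_matrix(),3)); print(s['time'])
yaw=.082;O=np.array([641.5,-61.5]);f=lambda x,y:np.round(O+[np.cos(yaw)*x-np.sin(yaw)*y,np.sin(yaw)*x+np.cos(yaw)*y],1)
for y in(105,63,21):print('rail',f(26,y))
print('home',f(-8,21),'near end',f(-48,21))
```

```text
[[ 0.266 -0.     0.964]
 [-0.964  0.001  0.266]
 [-0.001 -1.    -0.   ]]
0.1
rail [658.8  45.3]
rail [662.3   3.4]
rail [665.7 -38.4]
home [631.8 -41.2] near end [591.9 -44.5]
```

Request:
{"api": "jog_arm", "payload": {
  "commands": [
    {"translation": [24.5, 32.3, 0], "twist": -0.0094},
    {"translation": [24.5, 32.3, 0], "twist": -0.0094},
    {"translation": [24.5, 32.3, 0], "twist": -0.0094},
    {"translation": [24.5, 32.3, 0], "twist": -0.0094},
    {"translation": [24.5, 32.3, 0], "twist": -0.0094},
    {"translation": [24.5, 32.3, 0], "twist": -0.0094},
    {"translation": [24.5, 32.3, 0], "twist": -0.0094},
    {"translation": [24.5, 32.3, 0], "twist": -0.0094},
    {"translation": [24.5, 32.3, 0], "twist": -0.0094},
    {"translation": [24.5, 32.3, 0], "twist": -0.0094},
    {"translation": [24.5, 32.3, 0], "twist": -0.0094},
    {"translation": [24.5, 32.3, 0], "twist": -0.0094},
    {"translation": [24.5, 32.3, 0], "twist": -0.0094},
    {"translation": [24.5, 32.3, 0], "twist": -0.0094},
    {"translation": [24.5, 32.3, 0], "twist": -0.0094},
    {"translation": [24.5, 32.3, 0], "twist": -0.0094},
    {"translation": [24.5, 32.3, 0], "twist": -0.0094},
    {"translation": [24.5, 32.3, 0], "twist": -0.0094},
    {"translation": [24.5, 32.3, 0], "twist": -0.0094},
    {"translation": [24.5, 32.3, 0], "twist": -0.0094}
  ],
  "grip": 1
}}

```text
time: 2.1
ee_pos: [0.6567, 0.0446, 0.2221]
eef_rot: [0.52, -0.48, 0.48, -0.519]
ft_force: [0.6, -1.3, 0.4]
width: 0.0002
```

Request:
{"api": "jog_arm", "payload": {
  "commands": [
    {"translation": [1, 0.5, -35]},
    {"translation": [1, 0, -35]},
    {"translation": [0, 0, -35]},
    {"translation": [0, 0, -35]},
    {"translation": [0, 0, -25]},
    {"translation": [0, 0, 0]},
    {"translation": [0, 0, 0]}
  ]
}}

```text
invalid input at $.commands[0]: expected keys translation, twist
```

Run:
```python
from h import *
print(read_state()['ee_pos'],read_state()['ft_force'])
c=camera('scene');save(c,'s1.png');i=cv2.imread('pics/s1.png');cv2.imwrite('pics/s1z.png',cv2.resize(i[150:395,180:400],None,fx=2.4,fy=2.4))
c=camera('wrist');save(c,'w1.png')
```

```text
[0.65667495 0.04455795 0.22208184] [ 0.61671184 -1.26500626  0.39934303]
```

View pics/s1z.png

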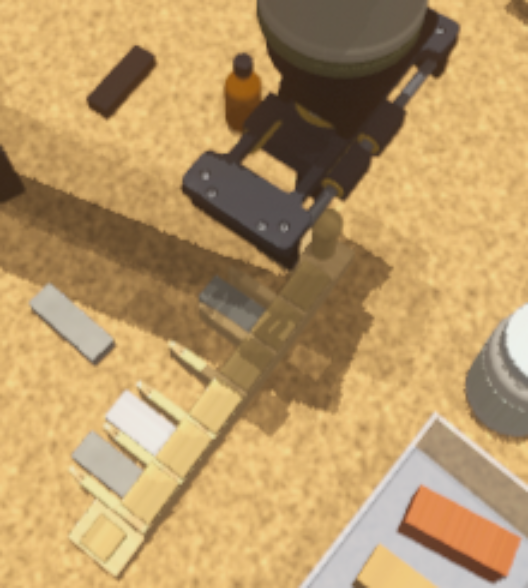

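View pics/w1.png

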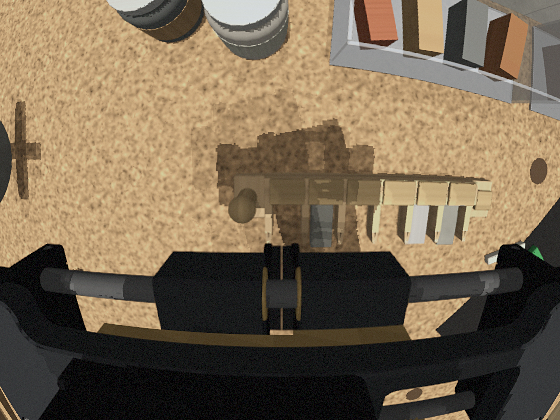

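The twist key is required in every row. The gripper is above gap 1 and nothing has moved. Now I descend.

Request:
{"api": "jog_arm", "payload": {
  "commands": [
    {"translation": [1, 0.5, -35], "twist": 0},
    {"translation": [1, 0, -35], "twist": 0},
    {"translation": [0, 0, -35], "twist": 0},
    {"translation": [0, 0, -35], "twist": 0},
    {"translation": [0, 0, -27], "twist": 0},
    {"translation": [0, 0, 0], "twist": 0},
    {"translation": [0, 0, 0], "twist": 0}
  ]
}}

```text
time: 2.9
ee_pos: [0.658, 0.0437, 0.056]
eef_rot: [0.52, -0.48, 0.479, -0.52]
ft_force: [0.9, 0.1, 0.9]
width: 0.0003
```

Run:
```python
from h import *
print(read_state()['ee_pos'],read_state()['ft_force'])
c=camera('scene');save(c,'s2.png');i=cv2.imread('pics/s2.png');cv2.imwrite('pics/s2z.png',cv2.resize(i[150:395,180:400],None,fx=2.4,fy=2.4))
c=camera('wrist');save(c,'w2.png')
```

```text
[0.6579503  0.04366506 0.0560095 ] [0.93170911 0.09054042 0.90205652]
```

View pics/s2z.png

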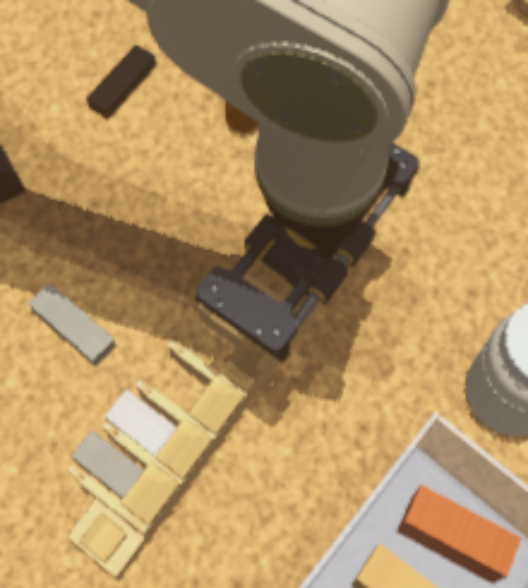

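View pics/w2.png

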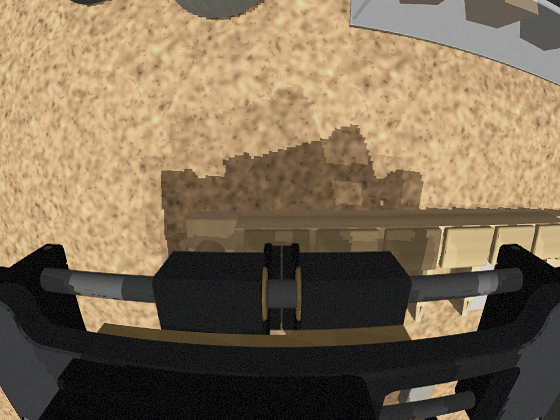

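Request:
{"api": "jog_arm", "payload": {
  "commands": [
    {"translation": [0.5, 1, -4], "twist": 0},
    {"translation": [0, 0, -4], "twist": 0},
    {"translation": [0, 0, -2], "twist": 0},
    {"translation": [0, 0, -1], "twist": 0},
    {"translation": [0, 0, 0], "twist": 0}
  ]
}}

```text
time: 3.5
ee_pos: [0.6585, 0.045, 0.0455]
eef_rot: [0.52, -0.479, 0.48, -0.52]
ft_force: [-4.3, -0.8, 8.5]
width: 0.0006
```

Contact is 8.5 N on rail_1. I'll slide to section 2, then 3, pausing at each.

Request:
{"api": "jog_arm", "payload": {
  "commands": [
    {"translation": [0, 0, 0.3], "twist": 0},
    {"translation": [0.8, -10.5, 0], "twist": 0},
    {"translation": [0.9, -10.5, 0], "twist": 0},
    {"translation": [0.9, -10.5, 0], "twist": 0},
    {"translation": [0.9, -10.5, 0], "twist": 0},
    {"translation": [0, 0, 0], "twist": 0},
    {"translation": [0, 0, 0], "twist": 0}
  ]
}}

```text
time: 4.2
ee_pos: [0.663, 0.0001, 0.0456]
eef_rot: [0.519, -0.479, 0.481, -0.519]
ft_force: [1.7, -1.0, 4.9]
width: 0.0006
```

Request:
{"api": "jog_arm", "payload": {
  "commands": [
    {"translation": [0.8, -9.5, 0], "twist": 0},
    {"translation": [0.8, -9.5, 0], "twist": 0},
    {"translation": [0.8, -9.5, 0], "twist": 0},
    {"translation": [0.8, -9.5, 0], "twist": 0},
    {"translation": [0, 0, 0], "twist": 0},
    {"translation": [0, 0, 0], "twist": 0}
  ]
}}

```text
time: 4.8
ee_pos: [0.666, -0.0376, 0.0456]
eef_rot: [-0.519, 0.479, -0.481, 0.519]
ft_force: [0.9, -0.2, 5.8]
width: 0.0003
```

Request:
{"api": "jog_arm", "payload": {
  "commands": [
    {"translation": [0, 0, 30], "twist": 0},
    {"translation": [0, 0, 40], "twist": 0},
    {"translation": [-29, -22.5, 0], "twist": 0},
    {"translation": [-29, -22.5, 0], "twist": 0},
    {"translation": [-29, -22.5, 0], "twist": 0},
    {"translation": [-29, -22.5, 0], "twist": 0},
    {"translation": [-29, -22.5, 0], "twist": 0},
    {"translation": [0, 0, -30], "twist": 0},
    {"translation": [0, 0, -30], "twist": 0},
    {"translation": [0, 0, 0], "twist": 0},
    {"translation": [0, 0, 0], "twist": 0}
  ]
}}

```text
time: 5.9
ee_pos: [0.5199, -0.1482, 0.0551]
eef_rot: [0.52, -0.48, 0.479, -0.519]
ft_force: [0.7, -0.4, 0.7]
width: 0.0004
```

Run:
```python
from h import *
print(read_state()['ee_pos'],read_state()['ft_force'])
c=camera('scene');save(c,'s3.png');i=cv2.imread('pics/s3.png');cv2.imwrite('pics/s3z.png',cv2.resize(i[150:395,130:350],None,fx=2.4,fy=2.4))
c=camera('wrist');save(c,'w3.png')
```

```text
[ 0.51990139 -0.14821745  0.05507684] [ 0.74528928 -0.38948927  0.70752086]
```

View pics/s3z.png

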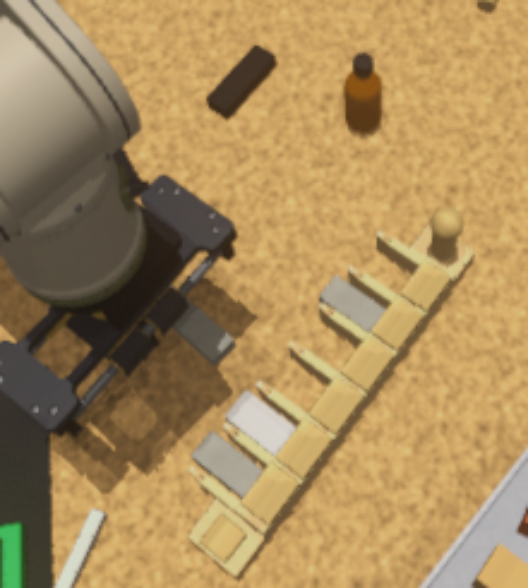

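View pics/w3.png

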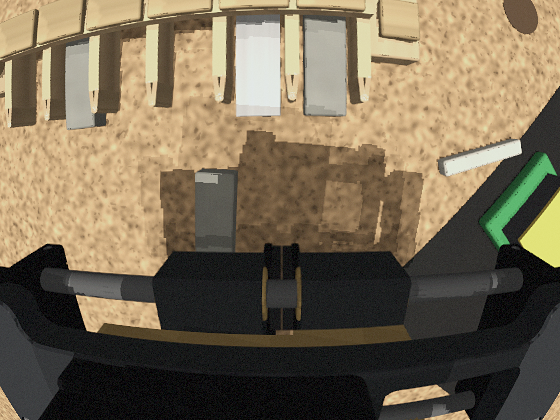

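Request:
{"api": "jog_arm", "payload": {
  "commands": [
    {"translation": [1, 0, -25], "twist": 0},
    {"translation": [0, 0, -15], "twist": 0},
    {"translation": [0, 0, -6], "twist": 0},
    {"translation": [0, 0, 0], "twist": 0},
    {"translation": [0, 5, 0], "twist": 0},
    {"translation": [0, 5, 0], "twist": 0},
    {"translation": [0, 5, 0], "twist": 0},
    {"translation": [0, 5, 0], "twist": 0},
    {"translation": [0, 5, 0], "twist": 0},
    {"translation": [0, 5, 0], "twist": 0},
    {"translation": [0, 5, 0], "twist": 0},
    {"translation": [0, 5, 0], "twist": 0},
    {"translation": [0, 5, 0], "twist": 0},
    {"translation": [0, 5, 0], "twist": 0},
    {"translation": [0, 3, 0], "twist": 0},
    {"translation": [0, 0, 0], "twist": 0}
  ]
}}

```text
time: 7.6
ee_pos: [0.5212, -0.0939, 0.0089]
eef_rot: [-0.52, 0.479, -0.479, 0.52]
ft_force: [-0.4, 0.5, 0.4]
width: 0.0003
```

Run:
```python
from h import *
print(read_state()['ee_pos'],read_state()['ft_force'])
c=camera('top');save(c,'t4.png');i=cv2.imread('pics/t4.png');cv2.imwrite('pics/t4z.png',cv2.resize(i[110:230,260:425],None,fx=4.8,fy=4.8,interpolation=cv2.INTER_CUBIC))
c=camera('wrist');save(c,'w4.png')
```

```text
[ 0.5212001  -0.0938879   0.00885133] [-0.4390729   0.47593686  0.355359  ]
```

View pics/t4z.png

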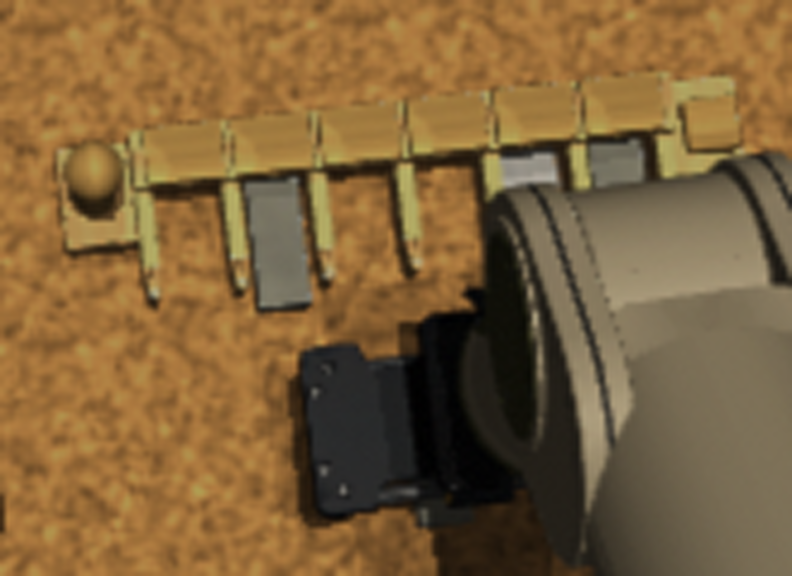

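View pics/w4.png

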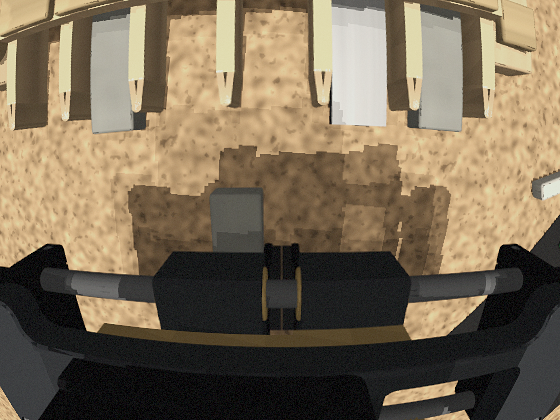

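```bash
cat >> h.py <<'E'
def fe(c,u,v,z):
    x,y=(u-c['cx'])/c['fx'],(v-c['cy'])/c['fy'];th=np.hypot(x,y);k=np.sin(th)/th
    T=np.array(c['cam_to_world']);d=T[:3,:3]@np.array([x*k,y*k,np.cos(th)]);o=T[:3,3];return np.round((o+d*(z-o[2])/d[2])*1000,1)
E
python3 - <<'E'
from h import *
c=camera('wrist');save(c,'w5.png')
for n,q,z in [('stoneFL',(212,188),.018),('FR',(264,188),.018),('L base',(213,245),.018),('R',(263,245),.018),('park2FL',(94,132),.018),('park2FR',(133,131),.018),('noses',(135,110),.02),('n',(226,105),.02),('n',(323,103),.02)]: print(n,fe(c,*q,z)[:2])
i=cv2.imread('pics/w5.png');cv2.imwrite('pics/w5z.png',cv2.resize(i[0:300,100:400],None,fx=2,fy=2))
E
```

```text
stoneFL [560.9 -57.9]
FR [562.8 -83.5]
L base [530.9 -59.1]
R [533.2 -84.9]
park2FL [587.    8.9]
park2FR [587.6 -15.1]
noses [598.2 -16.8]
n [601.4 -63. ]
n [ 605.8 -107.7]
```

View pics/w5z.png

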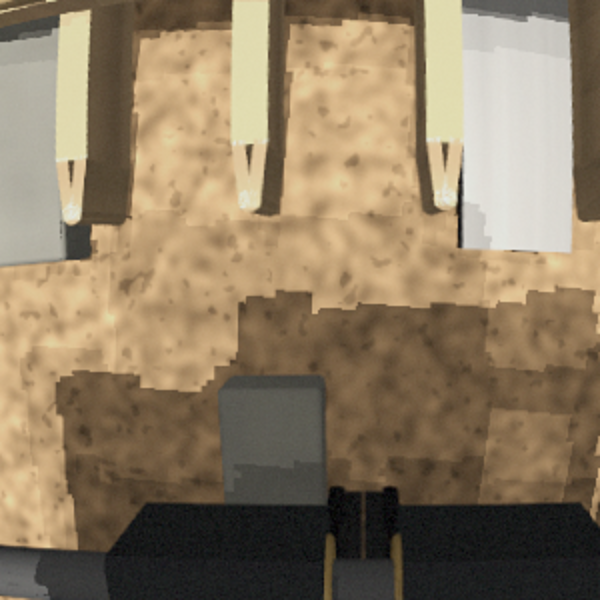

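Request:
{"api": "jog_arm", "payload": {
  "commands": [
    {"translation": [0, 4, 0], "twist": 0},
    {"translation": [0, 4, 0], "twist": 0},
    {"translation": [0, 4, 0], "twist": 0},
    {"translation": [0, 4, 0], "twist": 0},
    {"translation": [0, 4, 0], "twist": 0},
    {"translation": [0, 3, 0], "twist": 0},
    {"translation": [0, 1, 0], "twist": 0},
    {"translation": [0, 0, 0], "twist": 0}
  ]
}}

```text
time: 8.55
ee_pos: [0.5212, -0.0704, 0.0089]
eef_rot: [-0.52, 0.479, -0.479, 0.52]
ft_force: [0.3, -0.6, 0.4]
width: 0.0003
```

Run:
```python
from h import *
print(read_state()['ee_pos'])
c=camera('wrist');save(c,'w6.png')
i=cv2.imread('pics/w6.png');cv2.imwrite('pics/w6z.png',cv2.resize(i[0:300,100:400],None,fx=2,fy=2))
```

```text
[ 0.5212217  -0.07037775  0.00889217]
```

View pics/w6z.png

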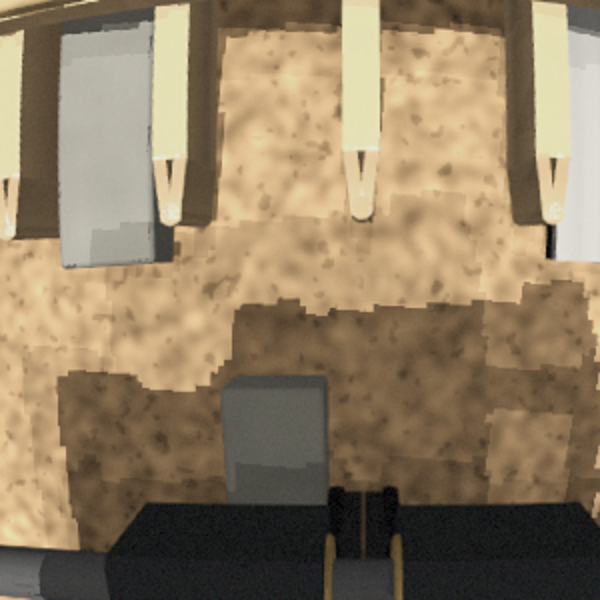

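Run:
```python
from h import *
import pickle
c=camera('wrist')
for n,q in [('FL',(111+.5,188.5)),('FR',(263.5,188.5)),('Lb',(114.5+100-0,245)),('Rb',(263.5,245))]: 
  if n=='FL': q=(211.5,188.5)
  print(n,fe(c,*q,.018)[:2])
for q,z in[((184,108),.02),((280,108),.02),((375.5,108),.02)]: print('nose',fe(c,*q,z)[:2])
t=pickle.load(open('c0.pkl','rb'))['top']
for q in[(375,233),(387,233),(390,267),(378,268),(337,260),(348,262)]:print('black',np.round(px2w(t,*q,.018)*1000)[:2])
```

```text
FL [560.7 -33.7]
FR [562.6 -59.3]
Lb [531.  -35.9]
Rb [533.3 -61.3]
nose [599.4 -18.7]
nose [601.7 -64.2]
nose [ 606.7 -109.1]
black [ 446. -125.]
black [ 445. -153.]
black [ 368. -156.]
black [ 366. -128.]
black [387. -36.]
black [382. -61.]
```

Request:
{"api": "jog_arm", "payload": {
  "commands": [
    {"translation": [0, -10, 0], "twist": 0},
    {"translation": [0, -15, 10], "twist": 0},
    {"translation": [0, -5, 40], "twist": 0},
    {"translation": [0, 0, 0], "twist": 0}
  ]
}}

```text
time: 9.05
ee_pos: [0.5239, -0.1029, 0.063]
eef_rot: [-0.518, 0.478, -0.482, 0.52]
ft_force: [0.4, -0.2, 0.8]
width: 0.0006
```

Request:
{"api": "jog_arm", "payload": {
  "commands": [
    {"translation": [-25, 10, 0], "twist": 0},
    {"translation": [-25, 18, 0], "twist": 0},
    {"translation": [-22, 18.5, 0], "twist": 0},
    {"translation": [0, 0, -20], "twist": 0},
    {"translation": [0, 0, -20], "twist": 0},
    {"translation": [0, 0, -13], "twist": 0},
    {"translation": [0, 0, 0], "twist": 0},
    {"translation": [0, 0, 0], "twist": 0}
  ]
}}

```text
time: 9.85
ee_pos: [0.4494, -0.0542, 0.006]
eef_rot: [-0.52, 0.48, -0.479, 0.52]
ft_force: [0.4, -0.5, 0.4]
width: 0.0009
```

Run:
```python
from h import *
print(read_state()['ee_pos'],read_state()['ft_force'])
c=camera('wrist');save(c,'w7.png')
c=camera('top');save(c,'t7.png');i=cv2.imread('pics/t7.png');cv2.imwrite('pics/t7z.png',cv2.resize(i[110:260,260:425],None,fx=4,fy=4,interpolation=cv2.INTER_CUBIC))
```

```text
[ 0.44941133 -0.05417275  0.00604977] [ 0.44416997 -0.45463336  0.40761171]
```

View pics/w7.png

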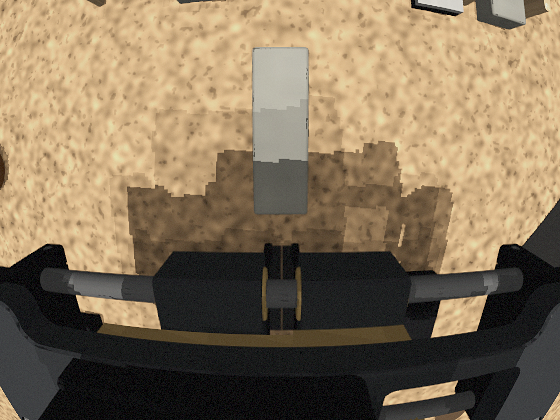

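View pics/t7z.png

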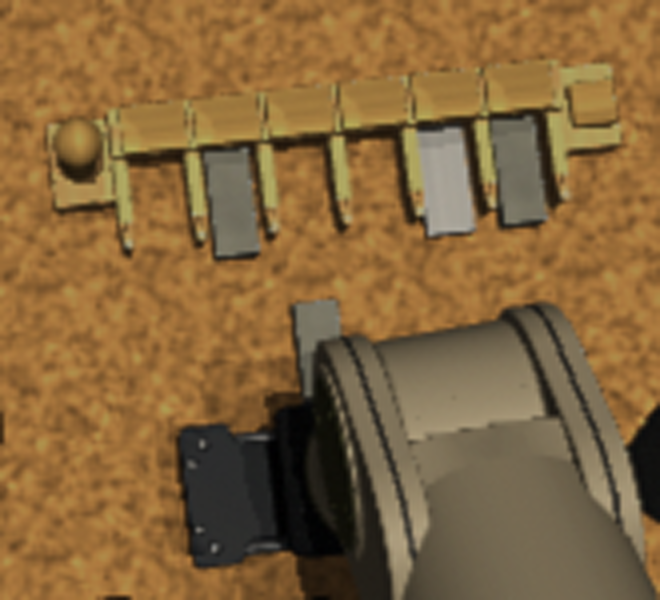

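Run:
```python
from h import *
c=camera('wrist')
for q in[(254,48),(307.5,48),(255,213),(307,213)]: print(fe(c,*q,.018)[:2])
```

```text
[558.  -33.6]
[560.  -58.1]
[479.3 -39.7]
[481.3 -65. ]
```

Request:
{"api": "jog_arm", "payload": {
  "commands": [
    {"translation": [6, 0.2, 2], "twist": 0},
    {"translation": [6, 0.4, 0], "twist": 0},
    {"translation": [5, 0.4, 0], "twist": 0},
    {"translation": [4, 0.3, 0], "twist": 0},
    {"translation": [4, 0.3, 0], "twist": 0},
    {"translation": [5, 0.4, 0], "twist": 0},
    {"translation": [5, 0.4, 0], "twist": 0},
    {"translation": [5, 0.4, 0], "twist": 0},
    {"translation": [5, 0.4, 0], "twist": 0},
    {"translation": [5, 0.4, 0], "twist": 0},
    {"translation": [5, 0.4, 0], "twist": 0},
    {"translation": [3, 0.3, 0], "twist": 0},
    {"translation": [0, 0, 0], "twist": 0}
  ]
}}

```text
time: 11.3
ee_pos: [0.5076, -0.0496, 0.0079]
eef_rot: [-0.52, 0.479, -0.479, 0.52]
ft_force: [-1.4, 0.0, 0.0]
width: -0.0001
```

Run:
```python
from h import *
print(read_state()['ee_pos'],read_state()['ft_force'])
c=camera('wrist');save(c,'w8.png');i=cv2.imread('pics/w8.png');cv2.imwrite('pics/w8z.png',cv2.resize(i[0:300,130:430],None,fx=2,fy=2))
```

```text
[ 0.50764907 -0.04961259  0.00788459] [-1.41278533  0.01771336  0.01240755]
```

View pics/w8z.png

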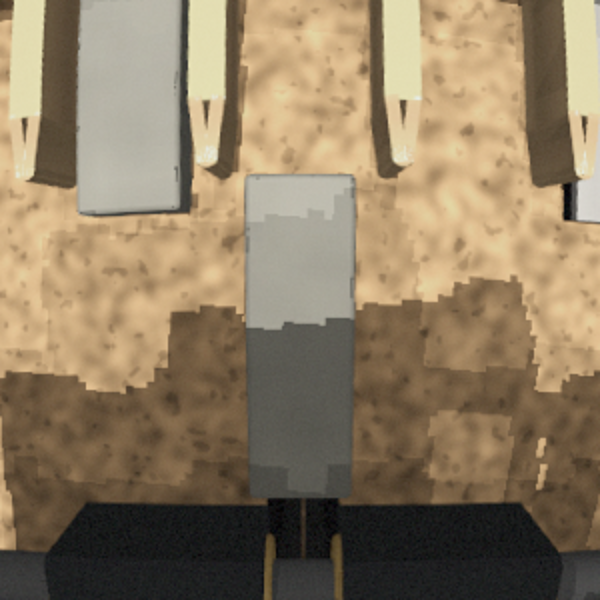

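Request:
{"api": "jog_arm", "payload": {
  "commands": [
    {"translation": [5, 0.35, 0], "twist": 0},
    {"translation": [5, 0.4, 0], "twist": 0},
    {"translation": [5, 0.35, 0], "twist": 0},
    {"translation": [5, 0.4, 0], "twist": 0},
    {"translation": [5, 0.35, 0], "twist": 0},
    {"translation": [5, 0.4, 0], "twist": 0},
    {"translation": [5, 0.4, 0], "twist": 0},
    {"translation": [5, 0.4, 0], "twist": 0},
    {"translation": [5, 0.4, 0], "twist": 0},
    {"translation": [5, 0.4, 0], "twist": 0}
  ]
}}

```text
time: 12.35
ee_pos: [0.5576, -0.0459, 0.0078]
eef_rot: [0.52, -0.479, 0.479, -0.52]
ft_force: [-0.6, 0.4, 1.2]
width: 0.0004
```

Request:
{"api": "jog_arm", "payload": {
  "commands": [
    {"translation": [4, 0.35, 0], "twist": 0},
    {"translation": [4, 0.35, 0], "twist": 0},
    {"translation": [4, 0.35, 0], "twist": 0},
    {"translation": [4, 0.3, 0], "twist": 0},
    {"translation": [2, 0.2, 0], "twist": 0},
    {"translation": [0, 0, 0], "twist": 0}
  ]
}}

```text
time: 12.95
ee_pos: [0.5755, -0.0443, 0.0079]
eef_rot: [-0.52, 0.479, -0.479, 0.52]
ft_force: [-0.0, -0.4, -0.0]
width: 0.0005
```

Run:
```python
from h import *
print(read_state()['ee_pos'],read_state()['ft_force'])
c=camera('wrist');save(c,'w9.png');i=cv2.imread('pics/w9.png');cv2.imwrite('pics/w9z.png',cv2.resize(i[0:300,130:430],None,fx=2,fy=2))
```

```text
[ 0.57552268 -0.04425133  0.00787847] [-0.04556076 -0.36474035 -0.00879773]
```

View pics/w9z.png

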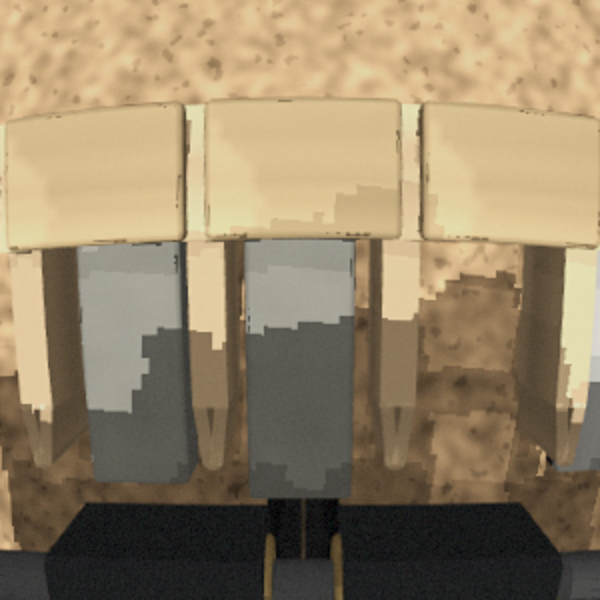

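Centred in gap 3, with about 6–7 mm to go. I'll continue until it meets the wall.

Request:
{"api": "jog_arm", "payload": {
  "commands": [
    {"translation": [2, 0.15, 0], "twist": 0},
    {"translation": [2, 0.15, 0], "twist": 0},
    {"translation": [1, 0.1, 0], "twist": 0},
    {"translation": [1, 0.1, 0], "twist": 0}
  ]
}}

```text
time: 13.4
ee_pos: [0.5804, -0.044, 0.0078]
eef_rot: [0.52, -0.48, 0.479, -0.519]
ft_force: [-7.6, -0.3, 6.2]
width: 0.0005
```

Request:
{"api": "jog_arm", "payload": {
  "commands": [
    {"translation": [1, 0.1, 0], "twist": 0},
    {"translation": [0, 0, 0], "twist": 0}
  ]
}}

```text
time: 13.6
ee_pos: [0.5804, -0.044, 0.0076]
eef_rot: [0.521, -0.48, 0.479, -0.519]
ft_force: [-9.9, 0.3, 6.6]
width: 0.0005
```

The TCP stalls at x=0.5804 with 10 N, so the wall is reached. Retracting now.

Request:
{"api": "jog_arm", "payload": {
  "commands": [
    {"translation": [-4, -0.3, 0], "twist": 0},
    {"translation": [-12, -1, 0], "twist": 0},
    {"translation": [-20, -1.6, 0], "twist": 0},
    {"translation": [0, 0, 40], "twist": 0},
    {"translation": [-10, 0, 45], "twist": 0},
    {"translation": [-30, -40, 45], "twist": 0},
    {"translation": [-40, -45, 30], "twist": 0},
    {"translation": [-40, -45, 0], "twist": 0},
    {"translation": [-30, -45, 0], "twist": 0},
    {"translation": [0, -45, 0], "twist": 0},
    {"translation": [0, -45, 0], "twist": 0},
    {"translation": [0, -45, 0], "twist": 0},
    {"translation": [0, 0, 0], "twist": 0},
    {"translation": [0, 0, 0], "twist": 0}
  ]
}}

```text
time: 15.0
ee_pos: [0.4231, -0.3245, 0.1484]
eef_rot: [-0.519, 0.48, -0.48, 0.52]
ft_force: [0.3, 1.0, -0.1]
width: 0.0005
```

Run:
```python
from h import *
s=read_state();print(s['time'],s['ee_pos'],s['ft_force'])
c=camera('top');save(c,'t10.png');i=cv2.imread('pics/t10.png');cv2.imwrite('pics/t10z.png',cv2.resize(i[110:230,260:425],None,fx=4.8,fy=4.8,interpolation=cv2.INTER_CUBIC))
c=camera('scene');save(c,'s10.png')
```

```text
15.0 [ 0.42305795 -0.32451054  0.14836982] [ 0.25083231  0.95006012 -0.12279975]
```

View pics/t10z.png

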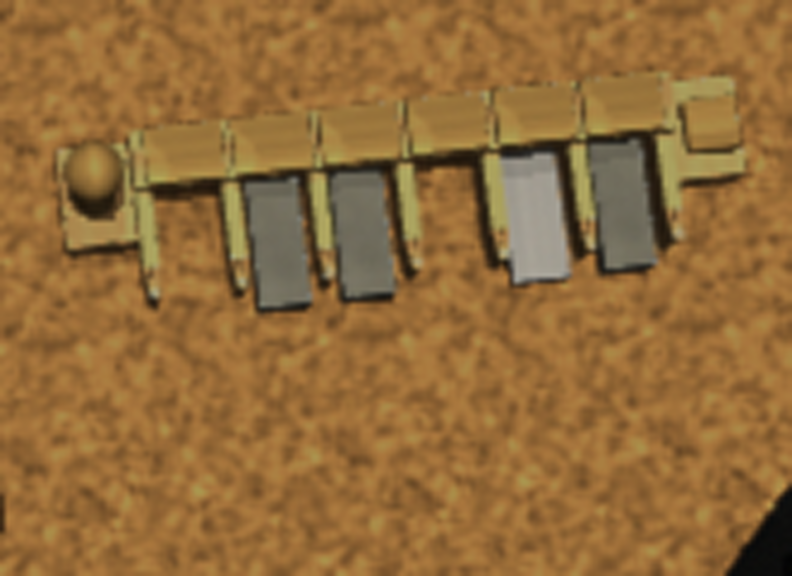

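View pics/s10.png

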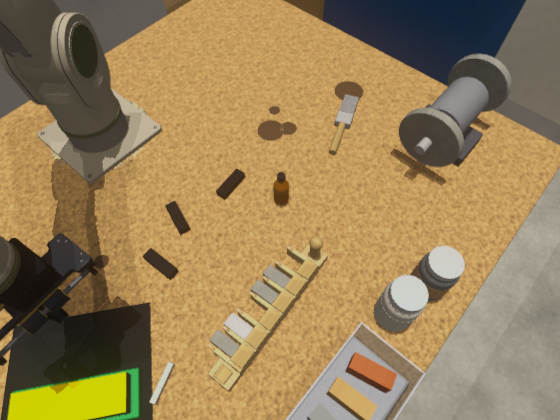

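The stone is in gap 3 with its near end at zoom row ~300, in line with the stored pieces (310 in gap 2, 270 in gap 6). Nothing else has shifted and the arm is clear.

```bash
python3 -c "
from bench import *
print(close_job())"
```

```text
the job is handed in; nothing more can be done
None
```

The loose whetstone is fully home in the third gap from the tall post, and I handed the job in at about 15 s on the robot clock. No verdict was reported.

**Counting:** the post stands at the left end, so the target was gap 3 from the left. I slid the shut fingertips along the rail over gaps 1, 2 and 3 with about 5–8 N of contact on each.

**Pushing:** I pushed the stone sideways into line with gap 3, then from behind into the gap. It stopped against the back wall at about 10 N. It was never gripped.

**Last checks:**
- In the final pictures the stone's near end is in line with the stored pieces, which puts it fully home.
- The stored pieces, oil bottle, brush, chalk and black look-alikes appear where they started.
- The arm is clear of everything, and no contact force shows beyond sensor noise.

One `jog_arm` call was refused for a missing key and moved nothing. None of the checks failed or disagreed.

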